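# Flip the stock tags so that only the full bins show the disc

### The job

Four wax stock bins stand on the board, each with a two-leaf flip tag in front of it. With a light push of a fingertip, flip the tags that are wrong, so that in front of every full bin the leaf with the solid disc stands up towards you and in front of every nearly empty bin the leaf with the open ring does. Pick nothing up, and leave the bins and the other things where they are.

Things in the scene. Friction and masses are not known exactly. Their poses are not given: they have to be found in the camera images.
- stock_board: plywood stock board, fixed to the bench, 245 mm (x) by 430 mm (y), 15 mm thick, carrying four bins in a row and one flip tag in front of each; origin on the bench under it, x towards the bins (away from the robot), y to the left along the row; bays and tags stand 100 mm apart
- tag_1: one of four like flip tags, in front of a bin; origin on the board under its hinge pin, z up, same axes as the board. Pin along y, 16 mm above the origin. Flap: bent sheet with two leaves 92 deg apart, each 46 mm wide (y), 50 mm long, 2 mm thick: a front leaf and a rear leaf. Standing leaf reaches 66 mm above the origin. Its bin is the one at the same y; that bin's front wall is 68 mm beyond the pin
- flap_1 (a joint): flap angle of tag_1. 0: rear leaf stands (leaning 10 deg away from the robot), its solid disc faces the robot, front leaf lies flat towards the robot. 1.536: front leaf stands, its open ring faces the robot, rear leaf lies flat towards the bin. Stops at both ends; no spring: falls to the nearer end unless within 0.15 rad of its balance point at 0.63. Turned by pushing the standing leaf towards where it will lie, well under 1 N
- tag_2: one of four like flip tags, in front of a bin; origin on the board under its hinge pin, z up, same axes as the board. Pin along y, 16 mm above the origin. Flap: bent sheet with two leaves 92 deg apart, each 46 mm wide (y), 50 mm long, 2 mm thick: a front leaf and a rear leaf. Standing leaf reaches 66 mm above the origin. Its bin is the one at the same y; that bin's front wall is 68 mm beyond the pin
- flap_2 (a joint): flap angle of tag_2. 0: rear leaf stands (leaning 10 deg away from the robot), its solid disc faces the robot, front leaf lies flat towards the robot. 1.536: front leaf stands, its open ring faces the robot, rear leaf lies flat towards the bin. Stops at both ends; no spring: falls to the nearer end unless within 0.15 rad of its balance point at 0.63. Turned by pushing the standing leaf towards where it will lie, well under 1 N
- tag_3: one of four like flip tags, in front of a bin; origin on the board under its hinge pin, z up, same axes as the board. Pin along y, 16 mm above the origin. Flap: bent sheet with two leaves 92 deg apart, each 46 mm wide (y), 50 mm long, 2 mm thick: a front leaf and a rear leaf. Standing leaf reaches 66 mm above the origin. Its bin is the one at the same y; that bin's front wall is 68 mm beyond the pin
- flap_3 (a joint): flap angle of tag_3. 0: rear leaf stands (leaning 10 deg away from the robot), its solid disc faces the robot, front leaf lies flat towards the robot. 1.536: front leaf stands, its open ring faces the robot, rear leaf lies flat towards the bin. Stops at both ends; no spring: falls to the nearer end unless within 0.15 rad of its balance point at 0.63. Turned by pushing the standing leaf towards where it will lie, well under 1 N
- tag_4: one of four like flip tags, in front of a bin; origin on the board under its hinge pin, z up, same axes as the board. Pin along y, 16 mm above the origin. Flap: bent sheet with two leaves 92 deg apart, each 46 mm wide (y), 50 mm long, 2 mm thick: a front leaf and a rear leaf. Standing leaf reaches 66 mm above the origin. Its bin is the one at the same y; that bin's front wall is 68 mm beyond the pin
- flap_4 (a joint): flap angle of tag_4. 0: rear leaf stands (leaning 10 deg away from the robot), its solid disc faces the robot, front leaf lies flat towards the robot. 1.536: front leaf stands, its open ring faces the robot, rear leaf lies flat towards the bin. Stops at both ends; no spring: falls to the nearer end unless within 0.15 rad of its balance point at 0.63. Turned by pushing the standing leaf towards where it will lie, well under 1 N
- bin_rods_full: loose grey stock bin, 105 mm (x) by 90 mm (y), 56 mm high, front wall 36 mm high, filled to the brim with orange-brown wax rods: FULL. Origin at the centre of its underside; stands in any of the four bays, do not shift it; contents up to 70 mm above the origin
- bin_fittings_full: loose grey stock bin, 105 mm (x) by 90 mm (y), 56 mm high, front wall 36 mm high, heaped with violet wax fittings: FULL. Origin at the centre of its underside; stands in any of the four bays, do not shift it; contents up to 70 mm above the origin
- bin_rods_low: loose grey stock bin, 105 mm (x) by 90 mm (y), 56 mm high, front wall 36 mm high, almost empty, only two short rods left on its floor: to REORDER. Origin at the centre of its underside; stands in any of the four bays, do not shift it
- bin_fittings_low: loose grey stock bin, 105 mm (x) by 90 mm (y), 56 mm high, front wall 36 mm high, almost empty, only one fitting left on its floor: to REORDER. Origin at the centre of its underside; stands in any of the four bays, do not shift it
- offcut: small wax offcut lump, 25x24x26 mm, loose, lying on the board between two tags; a bystander, leave it there; origin under its centre
- brush: bench brush with wooden back, 29x82x24 mm, loose; a bystander; origin under its centre
- star_b: violet star-shaped wax block, 66x78x24 mm, loose; a bystander; origin under its centre
- dish: violet wax dish, 109 mm across, 22 mm high, loose; a bystander; origin under its centre
- star_a: violet star-shaped wax block, 66x78x24 mm, loose; a bystander; origin under its centre

How it is judged:
At the end, for the whole second after the job is handed in: Every flap lies at its end stop (within 0.12 rad): disc leaf standing in front of each of the two full bins, ring leaf standing in front of the two nearly empty ones; the bins are within 12 mm of where they stood (((y of bin_rods_full in the frame of tag_1 between -0.05 and 0.05 m and value of joint flap_1 below 0.12 rad) or (y of bin_fittings_full in the frame of tag_1 between -0.05 and 0.05 m and value of joint flap_1 below 0.12 rad) or (y of bin_rods_low in the frame of tag_1 between -0.05 and 0.05 m and value of joint flap_1 above 1.42 rad) or (y of bin_fittings_low in the frame of tag_1 between -0.05 and 0.05 m and value of joint flap_1 above 1.42 rad)) and ((y of bin_rods_full in the frame of tag_2 between -0.05 and 0.05 m and value of joint flap_2 below 0.12 rad) or (y of bin_fittings_full in the frame of tag_2 between -0.05 and 0.05 m and value of joint flap_2 below 0.12 rad) or (y of bin_rods_low in the frame of tag_2 between -0.05 and 0.05 m and value of joint flap_2 above 1.42 rad) or (y of bin_fittings_low in the frame of tag_2 between -0.05 and 0.05 m and value of joint flap_2 above 1.42 rad)) and ((y of bin_rods_full in the frame of tag_3 between -0.05 and 0.05 m and value of joint flap_3 below 0.12 rad) or (y of bin_fittings_full in the frame of tag_3 between -0.05 and 0.05 m and value of joint flap_3 below 0.12 rad) or (y of bin_rods_low in the frame of tag_3 between -0.05 and 0.05 m and value of joint flap_3 above 1.42 rad) or (y of bin_fittings_low in the frame of tag_3 between -0.05 and 0.05 m and value of joint flap_3 above 1.42 rad)) and ((y of bin_rods_full in the frame of tag_4 between -0.05 and 0.05 m and value of joint flap_4 below 0.12 rad) or (y of bin_fittings_full in the frame of tag_4 between -0.05 and 0.05 m and value of joint flap_4 below 0.12 rad) or (y of bin_rods_low in the frame of tag_4 between -0.05 and 0.05 m and value of joint flap_4 above 1.42 rad) or (y of bin_fittings_low in the frame of tag_4 between -0.05 and 0.05 m and value of joint flap_4 above 1.42 rad)) and distance of each of bin_rods_full, bin_fittings_full, bin_rods_low, bin_fittings_low from where it was at the start of the episode below 0.012 m); the robot touches nothing.
It fails at once if a bin is lifted or shoved out of its place (distance of any of bin_rods_full, bin_fittings_full, bin_rods_low, bin_fittings_low from where it was at the start of the episode above 0.015 m).
It fails at once if a loose thing round the work is picked up or pushed away (distance of any of offcut, brush, star_b, dish, star_a from where it was at the start of the episode above 0.025 m).
It fails at once if a tag is pressed hard enough to bend it (over 20 N) (contact force between the fingers and tag_1 above 20 N or contact force between the fingers and tag_2 above 20 N or contact force between the fingers and tag_3 above 20 N or contact force between the fingers and tag_4 above 20 N).
It also fails if it takes over 45 s, if anything falls off the work surface, if the arm or the gripper's body presses on something with over 40 N, if the wrist force passes 120 N, or if a joint passes its speed limit or range.

### The arm

A 7-joint arm with a two-finger parallel gripper is mounted at the origin on a cart in front of the work surface, level with it; the furniture and walls round the work are solid. World frame = base frame: x ahead of the robot, y to its left, z up, the work surface at z = 0. Lengths are in m, angles in rad, forces in N, time in s.
With the tool pointing down it reaches from about 0.4 to 0.85 m from the base axis. Payload 4.5 kg.
Tool frame: the origin (TCP) lies on the centre line of the jaws, within the pads' length; the fingertips stand 11 mm ahead of it and the grasp point (between the pads) lies 8 mm behind it; z points along the fingers, y is the line along which they close (so a half turn about z gives the same grasp; the last joint's range is limited). The gripper opens to 88 mm and grips with 3 to 60 N. Pads are 18 mm wide; open, the fingers measure 123 mm over their backs; the gripper's body (75 mm by 187 mm) begins 45 mm behind the grasp point.
Start: joints at [-1.145, 0.689, -0.195, 1.565, 0.157, 0.902, -0.215], TCP at [0.239, 0.578, 0.224] pointing down, gripper open.
Joint ranges: [-3.01, 3.01], [-0.46, 2.08], [-1.47, 1.51], [0.13, 2.56], [-1, 4.14], [0.04, 2.09], [-2.66, 2.66]. Speed limits (rad/s): [2.57, 2.57, 3.14, 3.14, 3.14, 3.14, 3.14].

### API

Orientations are given as a unit quaternion [x, y, z, w].
In Python, from plant import * gives the robot as it stands. The module is installed in compiled form; this text tells all that it offers.
- The arm moves only by the tool send_rows, never from a script. Its argument "motion" is a list of rows, each an object of numbers: "x", "y", "z": the shift along the tool's x, y, z in cm; "rx", "ry", "rz": the turn, a rotation vector about the tool's x, y, z in rad; "jaw": the finger opening in cm, from 0 to 8.81. In form: [{"x": .., "y": .., "z": .., "rx": .., "ry": .., "rz": .., "jaw": ..}, ...]. A call has exactly 5 rows; each row shifts and turns the commanded pose from where the row before left it, along the tool's axes as they then stand; what a row does not reach is not made up. A row lasts 1/10 s, in which the tool goes at most 50 mm and 8.59 degrees, less where a joint would pass 70% of its speed; a pose out of reach is approached as far as the arm can. A call is refused whole if a number of a shift passes 5 or a number of a turn 0.15, either way. A call with a gripper value outside its range is refused whole. The fingers move at their own pace and stop on an object; "grip_force" is the grip in N (left out, the last holds). Time passes only in rows, so rows that do not move let the fingers close, or fill a call up. It gives the time, the measured TCP pose, the force, the opening and the grip force at its end, in the units of the state.
- get_state(): the state, without advancing time (a new reading comes with each control period).
- snapshot(name): name is "scene" or "top"; returns a dict with "img" (400x640x3 uint8, red, green, blue), "vertical_fov" (degrees; the focal length in pixels is half the picture's height over the tangent of half this angle, whatever the lens; pixels are square), "cx", "cy" (the principal point, pixels), "extrinsics" (4x4, takes a point from camera to world coordinates). Camera axes: x right, y up, looking along -z (the intrinsics and any distortion apply to the point x, -y, -z); pixel columns grow to the right and rows downward; lengths in m; the calibration is good to about 2 mm. A picture is of the moment at which its call begins. There is no depth.
- finish_job(): hands the job in; it is judged then, once.
The state is a dict: "clock": time; "q": joint angles; "qd": joint speeds; "joint_torque": joint torques, N m; "tool_pos": TCP position; "eef_rot": TCP orientation; "contact_force": force on the tool from outside, world axes, zero at the start; "moment": the same for the moment, N m; "opening": opening from 0.0 (shut) to 1.0 (fully open); "finger_force": force on a finger pad.
Only numpy, scipy, OpenCV 4.12 (cv2) and the standard library are available. Lean on these libraries where they do the work, as an engineer would, in place of code of your own. Each camera call takes 0.05 s, during which the arm holds its last target. There are 200 camera calls.

## Working session

There is one attempt and no reset: what is moved stays moved. The work goes in short steps, Python scripts to look and compute and a tool call to move; the robot and the scene stay as the last step left them, time stands still between calls to the robot, and variables do not carry over. Pictures are saved under pics/ and viewed, at most 10 in all, crops included, and the job is handed in when it is done.

Besides the shell and the picture viewer there is one more tool, called after "Request:" by a JSON object that holds its "api" and its "payload", one argument or row to a line. send_rows: Moves the arm, as the interface text tells. Its arguments: {"type":"object","properties":{"motion":{"type":"array"},"grip_force":{"type":"number"}},"required":["motion"]}

```bash
mkdir -p pics
python3 - <<'E'
from plant import *
import cv2, numpy as np
for n in ("scene","top"):
    s=snapshot(n); cv2.imwrite(f"pics/{n}0.png",s["img"][:,:,::-1])
    print(n,s["vertical_fov"],s["cx"],s["cy"],[k for k in s]); print(np.round(s["extrinsics"],4).tolist())
st=get_state(); print(st["clock"],st["tool_pos"],st["eef_rot"],st["opening"],st["contact_force"])
E
```

```text
scene 42.93236379449325 328.67827989442344 202.01404196859193 ['img', 'vertical_fov', 'cx', 'cy', 'extrinsics']
[[-0.9998, 0.015, -0.0102, 0.5258], [-0.0165, -0.5205, 0.8537, 1.4258], [0.0075, 0.8538, 0.5206, 0.8984], [0.0, 0.0, 0.0, 1.0]]
top 46.34142786358053 323.5757735963442 201.0646969428689 ['img', 'vertical_fov', 'cx', 'cy', 'extrinsics']
[[0.0143, 0.9867, -0.1622, 0.2897], [-0.9999, 0.0131, -0.0082, 0.0499], [-0.006, 0.1623, 0.9867, 1.4888], [0.0, 0.0, 0.0, 1.0]]
0.1 [0.23848882 0.57707062 0.22368148] [ 1.94630587e-01  9.80876260e-01 -8.29089967e-04 -1.02271564e-04] 0.9985042180530979 [0.17814956 0.11653615 0.21533388]
```

View pics/scene0.png

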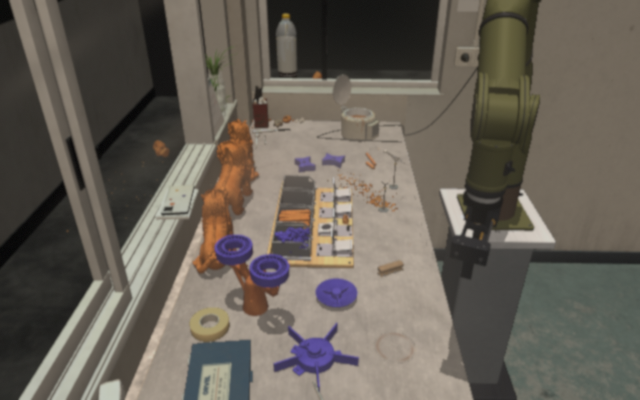

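View pics/top0.png

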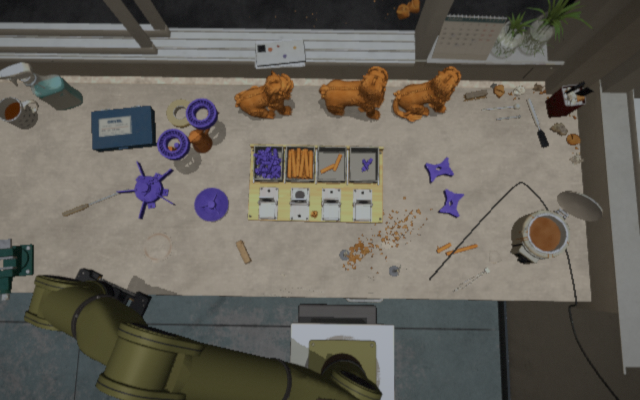

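The top view shows the board at about px (250–383, 147–221). From left (+y) the bins are fittings full, rods full, rods low, fittings low. The tags are near row 205 at columns 268, 300, 331 and 363, and the offcut is at (314, 213). I'll zoom in to read the tags.

Run:
```python
import cv2, numpy as np
a=cv2.imread("pics/top0.png")[140:226,244:390]; b=cv2.imread("pics/scene0.png")[170:270,265:365]
a=cv2.resize(a,None,fx=5.4,fy=5.4,interpolation=cv2.INTER_CUBIC)
b=cv2.resize(b,(590,590),interpolation=cv2.INTER_CUBIC)
cv2.imwrite("pics/topc.png",a); cv2.imwrite("pics/scenec.png",b)
```

```text
(no output)
```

View pics/topc.png

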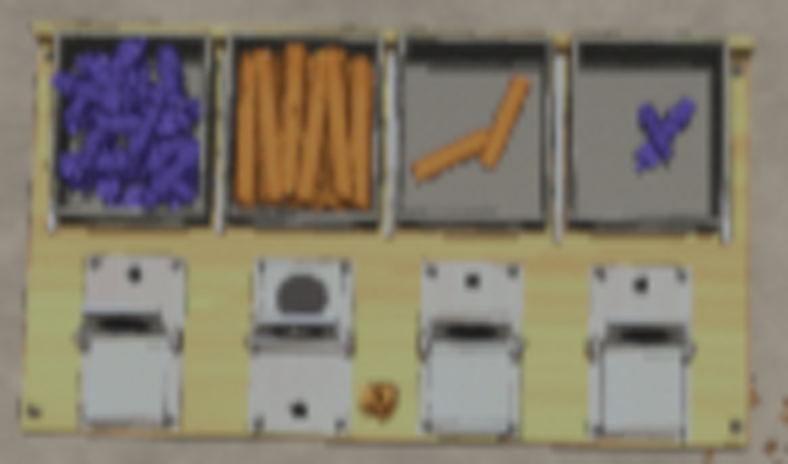

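View pics/scenec.png

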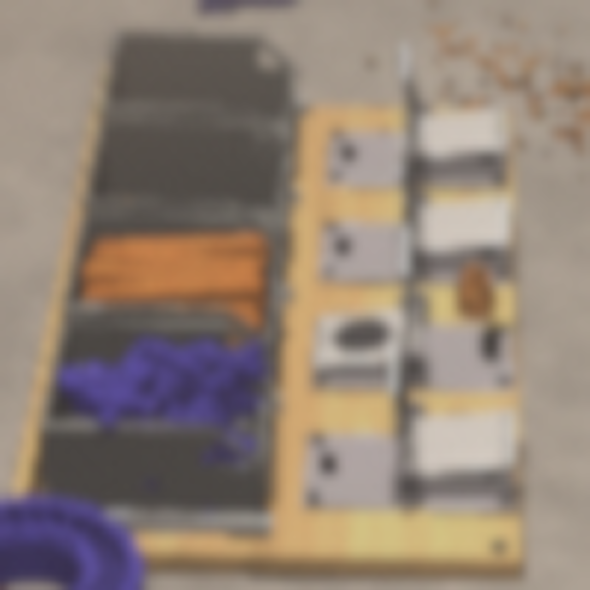

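The scene view shows the standing leaves edge-on, with the lying leaves visible from above:
- **Tag 2 (rods full):** the disc leaf lies flat towards the bin, so the ring stands. This is wrong.
- **Tags 1, 3 and 4:** the plain back lies towards the robot, so the disc stands. That is right for tag 1 and wrong for tags 3 and 4, whose bins are nearly empty.

So I need to flip tag 2 towards the robot and tags 3 and 4 towards the bins. Next I'll measure the board.

```bash
cat > h.py <<'E'
import numpy as np, cv2
from plant import *
def ray(s,u,v,z):
    H=s["img"].shape[0]; f=H/2/np.tan(np.radians(s["vertical_fov"])/2); E=np.array(s["extrinsics"])
    d=E[:3,:3]@np.array([(u-s["cx"])/f,-(v-s["cy"])/f,-1]); o=E[:3,3]
    return o+d*(z-o[2])/d[2]
E
python3 - <<'E'
from h import *
for n,zs in (("top",(140,226,244,390)),("scene",(170,270,265,365))):
    s=snapshot(n); a,b,c,d=zs
    hsv=cv2.cvtColor(np.ascontiguousarray(s["img"]),cv2.COLOR_RGB2HSV)
    m=cv2.inRange(hsv,(15,70,90),(35,255,255)); k=np.zeros_like(m); k[a:b,c:d]=m[a:b,c:d]
    k=cv2.morphologyEx(k,cv2.MORPH_OPEN,np.ones((2,2)))
    P=cv2.findNonZero(k); r=cv2.minAreaRect(P); bx=cv2.boxPoints(r); print(n,np.round(bx,1).tolist())
    W=np.array([ray(s,u,v,.015)[:2] for u,v in bx]); print(np.round(W,4).tolist(), np.linalg.norm(np.diff(W,axis=0),axis=1))
    hull=cv2.convexHull(P)[:,0]; q=cv2.approxPolyDP(hull.astype(np.float32),4,True)[:,0]
    print([(u,v,np.round(ray(s,u,v,.015)[:2],4).tolist()) for u,v in q.tolist()])
    if n=="top":
        # white/grey lying pieces per tag, pin ends
        print("pins@z31",[np.round(ray(s,244+u/5.4,140+v/5.4,.031)[:2],4).tolist() for u,v in ((131,341),(300,345),(470,347),(640,350))])
        print("tag base mids",[np.round(ray(s,244+u/5.4,140+v/5.4,.017)[:2],4).tolist() for u,v in ((134,274),(298,409),(473,281),(641,285))])
        print("binfront@z51",[np.round(ray(s,244+u/5.4,140+v/5.4,.051)[:2],4).tolist() for u,v in ((131,224),(300,224),(470,224),(640,226))])
E
```

```text
top [[248.60000610351562, 221.0], [250.1999969482422, 144.89999389648438], [385.3999938964844, 147.6999969482422], [383.79998779296875, 223.8000030517578]]
[[0.4647, 0.2993], [0.7144, 0.3042], [0.7105, -0.1366], [0.4615, -0.1298]] [0.24975101 0.44076066 0.24901243]
[(383.0, 222.0, [0.4671, -0.1272]), (249.0, 220.0, [0.4678, 0.2983]), (251.0, 146.0, [0.7108, 0.3015]), (384.0, 148.0, [0.7095, -0.132])]
pins@z31 [[0.5203, 0.2368], [0.5192, 0.1378], [0.5194, 0.0383], [0.5189, -0.0611]]
tag base mids [[0.5628, 0.2382], [0.4833, 0.1389], [0.5612, 0.0369], [0.5601, -0.0627]]
binfront@z51 [[0.586, 0.2365], [0.5873, 0.1382], [0.5886, 0.0393], [0.5887, -0.0595]]
scene [[268.0, 189.0], [354.0, 189.0], [354.0, 268.0], [268.0, 268.0]]
[[0.7553, -0.1036], [0.4562, -0.1124], [0.4676, 0.324], [0.7039, 0.3301]] [0.29920128 0.43659511 0.23640295]
[(353.0, 268.0, [0.4703, 0.3241]), (292.0, 267.0, [0.6384, 0.3241]), (268.0, 253.0, [0.7119, 0.2624]), (280.0, 195.0, [0.7096, -0.0639]), (333.0, 189.0, [0.5294, -0.1103]), (352.0, 202.0, [0.4652, -0.0251])]
```

Request:
{"api": "send_rows", "payload": {
  "motion": [
    {"rz":-0.13,"jaw":0},
    {"rz":-0.13,"jaw":0},
    {"rz":-0.13,"jaw":0},
    {"jaw":0},
    {"jaw":0}
  ],
  "grip_force": 5
}}

```text
schema error: expected keys x, y, z, rx, ry, rz, jaw
```

Request:
{"api": "send_rows", "payload": {
  "motion": [
    {"x":0,"y":0,"z":0,"rx":0,"ry":0,"rz":-0.13,"jaw":0},
    {"x":0,"y":0,"z":0,"rx":0,"ry":0,"rz":-0.13,"jaw":0},
    {"x":0,"y":0,"z":0,"rx":0,"ry":0,"rz":-0.13,"jaw":0},
    {"x":0,"y":0,"z":0,"rx":0,"ry":0,"rz":0,"jaw":0},
    {"x":0,"y":0,"z":0,"rx":0,"ry":0,"rz":0,"jaw":0}
  ],
  "grip_force": 5
}}

```text
clock: 0.7
tool_pos: [0.2387, 0.5775, 0.2243]
eef_rot: [0.003, 1.0, -0.0, -0.0]
contact_force: [-0.4, 0.2, 0.3]
opening: 0.571
finger_force: 0.0
```

Request:
{"api": "send_rows", "payload": {
  "motion": [
    {"x":-2.8,"y":-3.6,"z":0,"rx":0,"ry":0,"rz":0,"jaw":0},
    {"x":-2.8,"y":-3.6,"z":0,"rx":0,"ry":0,"rz":0,"jaw":0},
    {"x":-2.8,"y":-3.6,"z":0,"rx":0,"ry":0,"rz":0,"jaw":0},
    {"x":-2.8,"y":-3.6,"z":0,"rx":0,"ry":0,"rz":0,"jaw":0},
    {"x":-2.8,"y":-3.6,"z":0,"rx":0,"ry":0,"rz":0,"jaw":0}
  ]
}}

```text
clock: 1.2
tool_pos: [0.3793, 0.3959, 0.2246]
eef_rot: [0.002, 1.0, 0.0, 0.0]
contact_force: [1.0, 0.6, 0.3]
opening: 0.114
finger_force: 0.0
```

Request:
{"api": "send_rows", "payload": {
  "motion": [
    {"x":-2.8,"y":-3.6,"z":0,"rx":0,"ry":0,"rz":0,"jaw":0},
    {"x":-2.8,"y":-3.6,"z":0,"rx":0,"ry":0,"rz":0,"jaw":0},
    {"x":-2.8,"y":-3.6,"z":0,"rx":0,"ry":0,"rz":0,"jaw":0},
    {"x":-2.8,"y":-3.6,"z":0,"rx":0,"ry":0,"rz":0,"jaw":0},
    {"x":0,"y":0,"z":0,"rx":0,"ry":0,"rz":0,"jaw":0}
  ]
}}

```text
clock: 1.7
tool_pos: [0.495, 0.2452, 0.224]
eef_rot: [0.008, 1.0, -0.003, 0.001]
contact_force: [-0.9, -0.4, 0.3]
opening: 0.008
finger_force: 0.0
```

Request:
{"api": "send_rows", "payload": {
  "motion": [
    {"x":-2.0,"y":-3.6,"z":0,"rx":0,"ry":0,"rz":-0.01,"jaw":0},
    {"x":-2.0,"y":-3.6,"z":0,"rx":0,"ry":0,"rz":0,"jaw":0},
    {"x":-1.9,"y":-3.5,"z":2,"rx":0,"ry":0,"rz":0,"jaw":0},
    {"x":0,"y":0,"z":3,"rx":0,"ry":0,"rz":0,"jaw":0},
    {"x":0,"y":0,"z":2,"rx":0,"ry":0,"rz":0,"jaw":0}
  ]
}}

```text
clock: 2.2
tool_pos: [0.5497, 0.1447, 0.1529]
eef_rot: [-0.001, 1.0, -0.001, -0.0]
contact_force: [-0.3, 0.7, -0.2]
opening: 0.006
finger_force: 0.0
```

Run:
```python
from h import *
s=snapshot("scene"); cv2.imwrite("pics/s1.png",cv2.resize(np.ascontiguousarray(s["img"][130:280,250:450,::-1]),None,fx=4,fy=4,interpolation=cv2.INTER_CUBIC))
t=get_state(); print(t["tool_pos"],t["eef_rot"])
```

```text
[0.54754574 0.14516168 0.15032376] [-0.00231949  0.99999273 -0.00101736 -0.00285092]
```

View pics/s1.png

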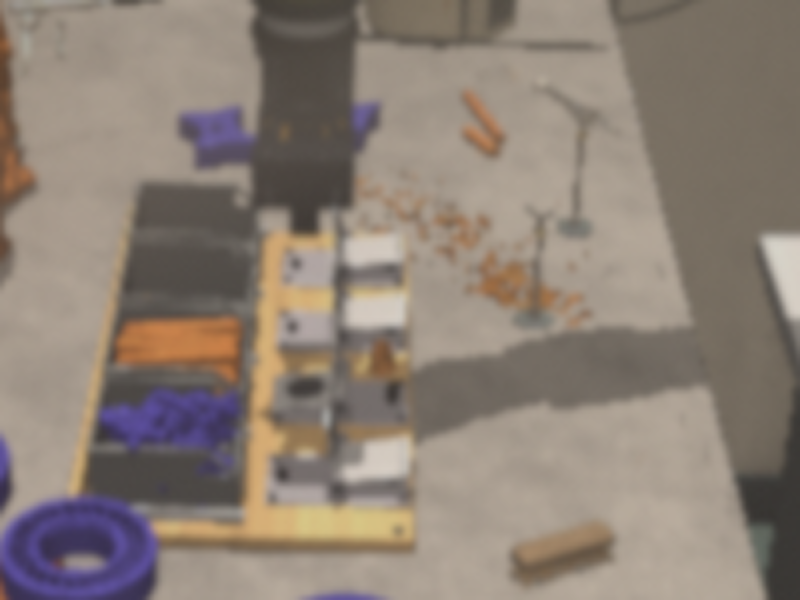

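The finger at crop (305, 215) is between tag row and bins, clear of both. Next I lower it behind tag 2.

Request:
{"api": "send_rows", "payload": {
  "motion": [
    {"x":-0.5,"y":-0.7,"z":0,"rx":0,"ry":0,"rz":0,"jaw":0},
    {"x":0,"y":0,"z":3,"rx":0,"ry":0,"rz":0,"jaw":0},
    {"x":0,"y":0,"z":3,"rx":0,"ry":0,"rz":0,"jaw":0},
    {"x":0,"y":0,"z":2.3,"rx":0,"ry":0,"rz":0,"jaw":0},
    {"x":0,"y":0,"z":0,"rx":0,"ry":0,"rz":0,"jaw":0}
  ]
}}

```text
clock: 2.75
tool_pos: [0.5539, 0.1392, 0.0702]
eef_rot: [-0.004, 1.0, -0.001, -0.001]
contact_force: [0.3, -0.2, 0.1]
opening: 0.001
finger_force: 0.0
```

Request:
{"api": "send_rows", "payload": {
  "motion": [
    {"x":0.5,"y":0,"z":0.7,"rx":0,"ry":0,"rz":0,"jaw":0},
    {"x":0.8,"y":0,"z":0,"rx":0,"ry":0,"rz":0,"jaw":0},
    {"x":0.8,"y":0,"z":0,"rx":0,"ry":0,"rz":0,"jaw":0},
    {"x":0.8,"y":0,"z":0,"rx":0,"ry":0,"rz":0,"jaw":0},
    {"x":0.8,"y":0,"z":0,"rx":0,"ry":0,"rz":0,"jaw":0}
  ]
}}

```text
clock: 3.25
tool_pos: [0.5171, 0.1394, 0.0651]
eef_rot: [-0.004, 1.0, 0.0, 0.0]
contact_force: [0.3, 0.3, 0.4]
opening: 0.007
finger_force: 0.0
```

Request:
{"api": "send_rows", "payload": {
  "motion": [
    {"x":0.8,"y":0,"z":0,"rx":0,"ry":0,"rz":0,"jaw":0},
    {"x":0.8,"y":0,"z":0,"rx":0,"ry":0,"rz":0,"jaw":0},
    {"x":0.8,"y":0,"z":0,"rx":0,"ry":0,"rz":0,"jaw":0},
    {"x":0.5,"y":0,"z":0,"rx":0,"ry":0,"rz":0,"jaw":0},
    {"x":0,"y":0,"z":0,"rx":0,"ry":0,"rz":0,"jaw":0}
  ]
}}

```text
clock: 3.75
tool_pos: [0.4877, 0.139, 0.0644]
eef_rot: [-0.004, 1.0, -0.0, -0.0]
contact_force: [-0.0, 0.5, -0.5]
opening: 0.005
finger_force: 0.0
```

Request:
{"api": "send_rows", "payload": {
  "motion": [
    {"x":0,"y":0,"z":-3,"rx":0,"ry":0,"rz":0,"jaw":0},
    {"x":0,"y":0,"z":-4,"rx":0,"ry":0,"rz":0,"jaw":0},
    {"x":0,"y":-3.3,"z":-1,"rx":0,"ry":0,"rz":0,"jaw":0},
    {"x":0,"y":-3.4,"z":0,"rx":0,"ry":0,"rz":0,"jaw":0},
    {"x":0,"y":-3.4,"z":0,"rx":0,"ry":0,"rz":0,"jaw":0}
  ]
}}

```text
clock: 4.25
tool_pos: [0.4902, 0.037, 0.1451]
eef_rot: [-0.004, 1.0, 0.0, 0.001]
contact_force: [0.8, -1.5, -0.4]
opening: 0.004
finger_force: 0.0
```

Request:
{"api": "send_rows", "payload": {
  "motion": [
    {"x":0,"y":0,"z":0,"rx":0,"ry":0,"rz":0,"jaw":0},
    {"x":0,"y":0,"z":2.5,"rx":0,"ry":0,"rz":0,"jaw":0},
    {"x":0,"y":0,"z":3,"rx":0,"ry":0,"rz":0,"jaw":0},
    {"x":0,"y":0,"z":2,"rx":0,"ry":0,"rz":0,"jaw":0},
    {"x":0,"y":0,"z":0,"rx":0,"ry":0,"rz":0,"jaw":0}
  ]
}}

```text
clock: 4.75
tool_pos: [0.4883, 0.0386, 0.0674]
eef_rot: [-0.005, 1.0, -0.0, -0.002]
contact_force: [-0.8, -0.6, -0.1]
opening: 0.006
finger_force: 0.0
```

Request:
{"api": "send_rows", "payload": {
  "motion": [
    {"x":-0.6,"y":0,"z":0.4,"rx":0,"ry":0,"rz":0,"jaw":0},
    {"x":-0.8,"y":0,"z":0,"rx":0,"ry":0,"rz":0,"jaw":0},
    {"x":-0.8,"y":0,"z":0,"rx":0,"ry":0,"rz":0,"jaw":0},
    {"x":-0.8,"y":0,"z":0,"rx":0,"ry":0,"rz":0,"jaw":0},
    {"x":-0.8,"y":0,"z":0,"rx":0,"ry":0,"rz":0,"jaw":0}
  ]
}}

```text
clock: 5.25
tool_pos: [0.5288, 0.0383, 0.066]
eef_rot: [-0.004, 1.0, 0.0, 0.001]
contact_force: [0.2, -0.0, 0.2]
opening: 0.008
finger_force: 0.1
```

Request:
{"api": "send_rows", "payload": {
  "motion": [
    {"x":-0.8,"y":0,"z":0,"rx":0,"ry":0,"rz":0,"jaw":0},
    {"x":-0.8,"y":0,"z":0,"rx":0,"ry":0,"rz":0,"jaw":0},
    {"x":-0.8,"y":0,"z":0,"rx":0,"ry":0,"rz":0,"jaw":0},
    {"x":-0.2,"y":0,"z":0,"rx":0,"ry":0,"rz":0,"jaw":0},
    {"x":0,"y":0,"z":0,"rx":0,"ry":0,"rz":0,"jaw":0}
  ]
}}

```text
clock: 5.75
tool_pos: [0.5538, 0.0386, 0.0653]
eef_rot: [-0.004, 1.0, 0.0, 0.0]
contact_force: [-0.2, -0.1, -0.8]
opening: 0.007
finger_force: 0.0
```

Request:
{"api": "send_rows", "payload": {
  "motion": [
    {"x":0,"y":0,"z":-3,"rx":0,"ry":0,"rz":0,"jaw":0},
    {"x":0,"y":0,"z":-5,"rx":0,"ry":0,"rz":0,"jaw":0},
    {"x":2.1,"y":-3.3,"z":0,"rx":0,"ry":0,"rz":0,"jaw":0},
    {"x":2.1,"y":-3.4,"z":0,"rx":0,"ry":0,"rz":0,"jaw":0},
    {"x":2.1,"y":-3.2,"z":0,"rx":0,"ry":0,"rz":0,"jaw":0}
  ]
}}

```text
clock: 6.25
tool_pos: [0.49, -0.0621, 0.1458]
eef_rot: [-0.004, 1.0, -0.0, 0.0]
contact_force: [-0.5, 0.2, -0.6]
opening: 0.004
finger_force: 0.0
```

Request:
{"api": "send_rows", "payload": {
  "motion": [
    {"x":0.2,"y":0,"z":0,"rx":0,"ry":0,"rz":0,"jaw":0},
    {"x":0,"y":0,"z":2.5,"rx":0,"ry":0,"rz":0,"jaw":0},
    {"x":0,"y":0,"z":3,"rx":0,"ry":0,"rz":0,"jaw":0},
    {"x":0,"y":0,"z":2.3,"rx":0,"ry":0,"rz":0,"jaw":0},
    {"x":0,"y":0,"z":0,"rx":0,"ry":0,"rz":0,"jaw":0}
  ]
}}

```text
clock: 6.75
tool_pos: [0.4876, -0.06, 0.0653]
eef_rot: [-0.005, 1.0, 0.0, -0.002]
contact_force: [-0.6, 0.0, -0.6]
opening: 0.008
finger_force: 0.0
```

Request:
{"api": "send_rows", "payload": {
  "motion": [
    {"x":-0.8,"y":0,"z":0.3,"rx":0,"ry":0,"rz":0,"jaw":0},
    {"x":-0.8,"y":0,"z":0,"rx":0,"ry":0,"rz":0,"jaw":0},
    {"x":-0.8,"y":0,"z":0,"rx":0,"ry":0,"rz":0,"jaw":0},
    {"x":-0.8,"y":0,"z":0,"rx":0,"ry":0,"rz":0,"jaw":0},
    {"x":-0.8,"y":0,"z":0,"rx":0,"ry":0,"rz":0,"jaw":0}
  ]
}}

```text
clock: 7.25
tool_pos: [0.5305, -0.0608, 0.065]
eef_rot: [-0.004, 1.0, 0.0, 0.001]
contact_force: [0.6, 0.1, -0.3]
opening: 0.004
finger_force: 0.0
```

Request:
{"api": "send_rows", "payload": {
  "motion": [
    {"x":-0.8,"y":0,"z":0,"rx":0,"ry":0,"rz":0,"jaw":0},
    {"x":-0.8,"y":0,"z":0,"rx":0,"ry":0,"rz":0,"jaw":0},
    {"x":-0.8,"y":0,"z":0,"rx":0,"ry":0,"rz":0,"jaw":0},
    {"x":0,"y":0,"z":0,"rx":0,"ry":0,"rz":0,"jaw":0},
    {"x":0,"y":0,"z":0,"rx":0,"ry":0,"rz":0,"jaw":0}
  ]
}}

```text
clock: 7.75
tool_pos: [0.5531, -0.0604, 0.0643]
eef_rot: [-0.004, 1.0, 0.0, -0.0]
contact_force: [-0.2, -0.1, 1.2]
opening: 0.005
finger_force: 0.0
```

Request:
{"api": "send_rows", "payload": {
  "motion": [
    {"x":0,"y":0,"z":-3,"rx":0,"ry":0,"rz":0,"jaw":0},
    {"x":0,"y":0,"z":-5,"rx":0,"ry":0,"rz":0,"jaw":0},
    {"x":2,"y":-5,"z":-3,"rx":0,"ry":0,"rz":0,"jaw":0},
    {"x":3,"y":-5,"z":-3,"rx":0,"ry":0,"rz":0,"jaw":0},
    {"x":3,"y":-4,"z":0,"rx":0,"ry":0,"rz":0,"jaw":0}
  ]
}}

```text
clock: 8.25
tool_pos: [0.4868, -0.1808, 0.1944]
eef_rot: [-0.005, 1.0, -0.001, 0.003]
contact_force: [0.8, -0.5, -0.6]
opening: 0.007
finger_force: 0.0
```

Run:
```python
from h import *
s=snapshot("top"); cv2.imwrite("pics/t2.png",cv2.resize(np.ascontiguousarray(s["img"][130:240,240:400,::-1]),None,fx=5,fy=5,interpolation=cv2.INTER_CUBIC))
t=get_state(); print(t["clock"],t["tool_pos"])
```

```text
8.3 [ 0.47721242 -0.19095024  0.19211077]
```

View pics/t2.png

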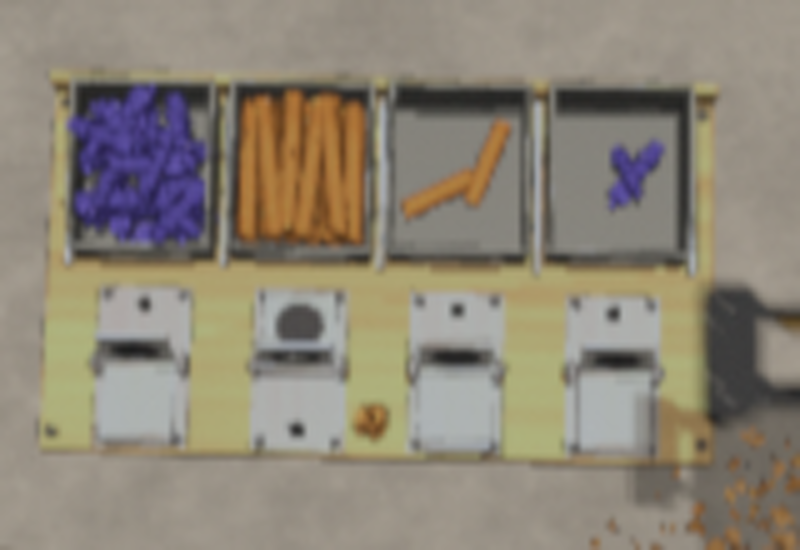

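The picture looks unchanged: tag 2's disc still lies at crop (300, 325), and tags 3 and 4 still show plain leaves lying towards the robot. The leaves must have fallen back, or the finger missed them. I'll repeat tag 4 with the tip lower and look in mid-push.

Request:
{"api": "send_rows", "payload": {
  "motion": [
    {"x":-0.5,"y":4.5,"z":0,"rx":0,"ry":0,"rz":0,"jaw":0},
    {"x":-0.5,"y":4.5,"z":2,"rx":0,"ry":0,"rz":0,"jaw":0},
    {"x":0,"y":4.0,"z":3,"rx":0,"ry":0,"rz":0,"jaw":0},
    {"x":0,"y":0,"z":3,"rx":0,"ry":0,"rz":0,"jaw":0},
    {"x":0,"y":0,"z":0,"rx":0,"ry":0,"rz":0,"jaw":0}
  ]
}}

```text
clock: 8.8
tool_pos: [0.4911, -0.0482, 0.109]
eef_rot: [-0.006, 1.0, -0.0, -0.004]
contact_force: [-0.5, -0.5, -0.6]
opening: 0.007
finger_force: 0.0
```

Request:
{"api": "send_rows", "payload": {
  "motion": [
    {"x":0.3,"y":-1.2,"z":1.0,"rx":0,"ry":0,"rz":0,"jaw":0},
    {"x":0,"y":0,"z":2,"rx":0,"ry":0,"rz":0,"jaw":0},
    {"x":0,"y":0,"z":1.5,"rx":0,"ry":0,"rz":0,"jaw":0},
    {"x":0,"y":0,"z":0.5,"rx":0,"ry":0,"rz":0,"jaw":0},
    {"x":0,"y":0,"z":0,"rx":0,"ry":0,"rz":0,"jaw":0}
  ]
}}

```text
clock: 9.3
tool_pos: [0.491, -0.0634, 0.0618]
eef_rot: [-0.003, 1.0, -0.0, -0.0]
contact_force: [-0.5, 0.4, 0.3]
opening: 0.004
finger_force: 0.0
```

Request:
{"api": "send_rows", "payload": {
  "motion": [
    {"x":-0.8,"y":0,"z":0,"rx":0,"ry":0,"rz":0,"jaw":0},
    {"x":-0.8,"y":0,"z":0,"rx":0,"ry":0,"rz":0,"jaw":0},
    {"x":-0.8,"y":0,"z":0,"rx":0,"ry":0,"rz":0,"jaw":0},
    {"x":-0.8,"y":0,"z":0,"rx":0,"ry":0,"rz":0,"jaw":0},
    {"x":-0.8,"y":0,"z":0,"rx":0,"ry":0,"rz":0,"jaw":0}
  ]
}}

```text
clock: 9.8
tool_pos: [0.5322, -0.0613, 0.0618]
eef_rot: [-0.004, 1.0, 0.0, 0.0]
contact_force: [0.3, -0.3, -0.0]
opening: 0.008
finger_force: 0.0
```

Run:
```python
from h import *
s=snapshot("scene"); t0=cv2.resize(np.ascontiguousarray(s["img"][165:250,300:380,::-1]),None,fx=5,fy=5,interpolation=cv2.INTER_CUBIC)
s=snapshot("top"); t1=cv2.resize(np.ascontiguousarray(s["img"][155:240,310:385,::-1]),None,fx=5,fy=5,interpolation=cv2.INTER_CUBIC)
cv2.imwrite("pics/m3.png",np.hstack([t0,t1]))
t=get_state(); print(t["clock"],t["tool_pos"])
```

```text
9.9 [ 0.5329871  -0.06108789  0.06172708]
```

View pics/m3.png

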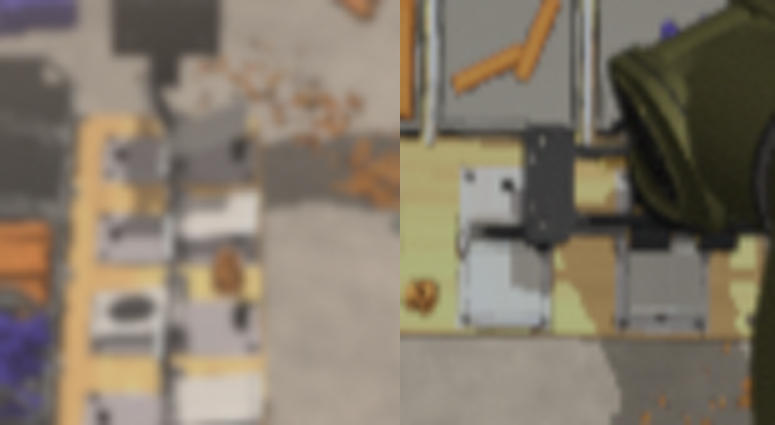

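The scene half shows tag 4's flap turning: its leaf leans from (160, 90) to the pin at (175, 130), and the base dot is uncovered at (240, 150). So contact is good and the earlier pushes just stopped too short. I'll push on, slightly lower.

Request:
{"api": "send_rows", "payload": {
  "motion": [
    {"x":-0.6,"y":0,"z":0.2,"rx":0,"ry":0,"rz":0,"jaw":0},
    {"x":-0.6,"y":0,"z":0.2,"rx":0,"ry":0,"rz":0,"jaw":0},
    {"x":-0.7,"y":0,"z":0.1,"rx":0,"ry":0,"rz":0,"jaw":0},
    {"x":-0.6,"y":0,"z":0,"rx":0,"ry":0,"rz":0,"jaw":0},
    {"x":0,"y":0,"z":0,"rx":0,"ry":0,"rz":0,"jaw":0}
  ]
}}

```text
clock: 10.4
tool_pos: [0.5574, -0.0609, 0.0566]
eef_rot: [-0.004, 1.0, 0.0, 0.001]
contact_force: [-0.2, 0.3, -0.1]
opening: 0.007
finger_force: 0.0
```

Run:
```python
from h import *
s=snapshot("scene"); t0=cv2.resize(np.ascontiguousarray(s["img"][165:250,300:380,::-1]),None,fx=5,fy=5,interpolation=cv2.INTER_CUBIC)
s=snapshot("top"); t1=cv2.resize(np.ascontiguousarray(s["img"][155:240,310:385,::-1]),None,fx=5,fy=5,interpolation=cv2.INTER_CUBIC)
cv2.imwrite("pics/m4.png",np.hstack([t0,t1]))
t=get_state(); print(t["clock"],t["tool_pos"])
```

```text
10.5 [ 0.55616047 -0.06110538  0.05654986]
```

View pics/m4.png

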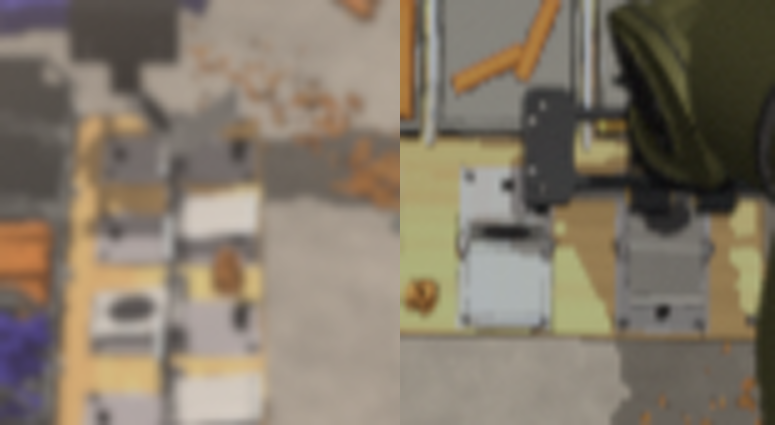

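```bash
cat >> h.py <<'E'
def proj(s,p):
    H=s["img"].shape[0]; f=H/2/np.tan(np.radians(s["vertical_fov"])/2); E=np.array(s["extrinsics"])
    c=E[:3,:3].T@(np.array(p)-E[:3,3]); return np.array([s["cx"]+f*c[0]/-c[2], s["cy"]-f*c[1]/-c[2]])
E
python3 - <<'E'
from h import *
s=snapshot("scene"); f=lambda p:np.round((proj(s,p)-[300,165])*5).tolist()
y=-.061
print("pin near/far",f((.5195,y+.023,.031)),f((.5195,y-.023,.031)))
print("tip c",f((.557,y,.0455)),"tip front near",f((.566,y+.017,.0455)),"tip back near",f((.548,y+.017,.0455)))
print("tcp",f((.557,y,.0565)), "body bottom front/back", f((.557-.0375,y+.09,.11)),f((.557+.0375,y+.09,.11)))
for a in (10,30,50,80): 
  r=np.radians(a); print(a,f((.5195+.05*np.cos(r),y+.023,.031+.05*np.sin(r))))
  r+=np.radians(92); print(' front',f((.5195+.05*np.cos(r),y+.023,.031+.05*np.sin(r))))
E
```

```text
pin near/far [179.0, 153.0] [179.0, 119.0]
tip c [124.0, 117.0] tip front near [110.0, 129.0] tip back near [137.0, 129.0]
tcp [124.0, 102.0] body bottom front/back [180.0, 100.0] [62.0, 98.0]
10 [106.0, 141.0]
 front [196.0, 90.0]
30 [114.0, 120.0]
 front [220.0, 99.0]
50 [131.0, 103.0]
 front [239.0, 114.0]
80 [167.0, 89.0]
 front [253.0, 145.0]
```

Run:
```python
from h import *
s=snapshot("scene")
for z in (.139,.15,.16,.17): print(z,np.round((proj(s,(.5476,.1452,z))-[250,130])*4).tolist())
```

```text
0.139 [306.0, 263.0]
0.15 [306.0, 250.0]
0.16 [306.0, 238.0]
0.17 [306.0, 226.0]
```

Run:
```python
from h import *
b=cv2.imread("pics/scene0.png")[130:280,250:450]; a=cv2.resize(cv2.imread("pics/s1.png"),(200,150),interpolation=cv2.INTER_AREA)
d=np.abs(a.astype(int)-b).sum(2)
print("cols",list(range(68,86))); 
for r in range(48,75): print(r,d[r,68:86].tolist(), a[r,76].tolist(), b[r,76].tolist())
```

```text
cols [68, 69, 70, 71, 72, 73, 74, 75, 76, 77, 78, 79, 80, 81, 82, 83, 84, 85]
48 [245, 252, 256, 256, 259, 259, 259, 262, 255, 255, 261, 266, 268, 266, 275, 291, 276, 268] [61, 66, 71] [138, 152, 163]
49 [246, 255, 260, 258, 263, 262, 264, 264, 251, 242, 245, 263, 271, 268, 272, 296, 285, 273] [60, 65, 70] [136, 149, 161]
50 [232, 239, 247, 250, 259, 269, 268, 266, 249, 219, 231, 253, 265, 257, 260, 279, 272, 264] [59, 64, 69] [134, 147, 160]
51 [181, 188, 192, 209, 236, 263, 272, 269, 253, 231, 235, 241, 232, 215, 213, 226, 215, 213] [58, 63, 69] [135, 148, 160]
52 [102, 106, 114, 139, 195, 247, 271, 269, 267, 259, 251, 218, 170, 133, 133, 144, 131, 129] [58, 62, 68] [139, 152, 164]
53 [37, 40, 44, 82, 155, 231, 267, 273, 269, 272, 251, 187, 108, 63, 53, 60, 51, 53] [57, 62, 67] [139, 152, 164]
54 [7, 7, 13, 48, 132, 224, 268, 273, 278, 277, 251, 169, 74, 23, 11, 14, 9, 12] [55, 60, 65] [140, 153, 165]
55 [5, 3, 2, 41, 128, 221, 267, 276, 280, 278, 251, 165, 67, 10, 2, 4, 4, 1] [55, 59, 65] [141, 153, 165]
56 [6, 7, 1, 40, 127, 224, 270, 280, 283, 275, 252, 166, 65, 7, 2, 2, 3, 2] [
[... 1018 characters left out ...]
, 7, 1, 3, 1, 1] [159, 162, 172] [157, 159, 169]
68 [10, 8, 7, 6, 3, 6, 7, 8, 9, 9, 8, 7, 6, 2, 13, 15, 7, 2] [162, 165, 175] [159, 162, 172]
69 [8, 9, 8, 8, 10, 8, 9, 9, 9, 9, 11, 8, 5, 1, 21, 23, 10, 6] [164, 167, 177] [161, 164, 174]
70 [8, 8, 7, 10, 8, 9, 8, 10, 8, 9, 8, 7, 6, 3, 8, 11, 7, 0] [160, 167, 178] [158, 164, 175]
71 [10, 9, 7, 6, 7, 7, 10, 8, 7, 7, 8, 7, 9, 7, 1, 2, 3, 0] [144, 163, 182] [142, 161, 179]
72 [7, 11, 8, 10, 8, 5, 10, 7, 10, 8, 8, 9, 7, 6, 5, 2, 3, 1] [125, 164, 193] [122, 160, 190]
73 [8, 8, 6, 7, 9, 10, 8, 9, 9, 7, 7, 9, 9, 6, 3, 2, 5, 1] [118, 170, 206] [116, 167, 202]
74 [8, 7, 7, 10, 9, 5, 7, 8, 10, 9, 8, 8, 10, 10, 8, 3, 4, 4] [119, 175, 212] [117, 171, 208]
```

Both the scene diff and the slide-off say the shut fingertips end about 12–17 mm above the TCP height, not 11 mm below it, so the finger slipped over the leaf. I'll redo the pushes about 25 mm lower, going down in small steps and watching the force.

Request:
{"api": "send_rows", "payload": {
  "motion": [
    {"x":0,"y":0,"z":-3,"rx":0,"ry":0,"rz":0,"jaw":0},
    {"x":0,"y":0,"z":-3,"rx":0,"ry":0,"rz":0,"jaw":0},
    {"x":2.5,"y":0,"z":0,"rx":0,"ry":0,"rz":0,"jaw":0},
    {"x":2.5,"y":0,"z":0,"rx":0,"ry":0,"rz":0,"jaw":0},
    {"x":0,"y":0,"z":0,"rx":0,"ry":0,"rz":0,"jaw":0}
  ]
}}

```text
clock: 11.1
tool_pos: [0.5018, -0.0622, 0.1168]
eef_rot: [-0.004, 1.0, -0.001, -0.003]
contact_force: [-0.6, -0.5, 0.2]
opening: 0.007
finger_force: 0.0
```

Request:
{"api": "send_rows", "payload": {
  "motion": [
    {"x":0,"y":0,"z":2.5,"rx":0,"ry":0,"rz":0,"jaw":0},
    {"x":0,"y":0,"z":2.5,"rx":0,"ry":0,"rz":0,"jaw":0},
    {"x":0,"y":0,"z":1,"rx":0,"ry":0,"rz":0,"jaw":0},
    {"x":0,"y":0,"z":0.5,"rx":0,"ry":0,"rz":0,"jaw":0},
    {"x":0,"y":0,"z":0,"rx":0,"ry":0,"rz":0,"jaw":0}
  ]
}}

```text
clock: 11.6
tool_pos: [0.5064, -0.0614, 0.0514]
eef_rot: [-0.004, 1.0, 0.0, -0.0]
contact_force: [-0.3, 0.4, 0.1]
opening: 0.006
finger_force: 0.0
```

Request:
{"api": "send_rows", "payload": {
  "motion": [
    {"x":0,"y":0,"z":0.3,"rx":0,"ry":0,"rz":0,"jaw":0},
    {"x":0,"y":0,"z":0.3,"rx":0,"ry":0,"rz":0,"jaw":0},
    {"x":0,"y":0,"z":0.3,"rx":0,"ry":0,"rz":0,"jaw":0},
    {"x":0,"y":0,"z":0,"rx":0,"ry":0,"rz":0,"jaw":0},
    {"x":0,"y":0,"z":0,"rx":0,"ry":0,"rz":0,"jaw":0}
  ]
}}

```text
clock: 12.1
tool_pos: [0.5062, -0.0615, 0.0427]
eef_rot: [-0.004, 1.0, 0.0, 0.0]
contact_force: [0.3, -0.1, -0.4]
opening: 0.008
finger_force: 0.0
```

Request:
{"api": "send_rows", "payload": {
  "motion": [
    {"x":-0.6,"y":0,"z":0.1,"rx":0,"ry":0,"rz":0,"jaw":0},
    {"x":-0.6,"y":0,"z":0.1,"rx":0,"ry":0,"rz":0,"jaw":0},
    {"x":-0.6,"y":0,"z":0.1,"rx":0,"ry":0,"rz":0,"jaw":0},
    {"x":-0.6,"y":0,"z":0,"rx":0,"ry":0,"rz":0,"jaw":0},
    {"x":-0.6,"y":0,"z":0,"rx":0,"ry":0,"rz":0,"jaw":0}
  ]
}}

```text
clock: 12.6
tool_pos: [0.5368, -0.0613, 0.0396]
eef_rot: [-0.004, 1.0, 0.0, 0.0]
contact_force: [-0.4, -0.3, 1.0]
opening: 0.007
finger_force: 0.0
```

Request:
{"api": "send_rows", "payload": {
  "motion": [
    {"x":-0.6,"y":0,"z":0.1,"rx":0,"ry":0,"rz":0,"jaw":0},
    {"x":-0.6,"y":0,"z":0.1,"rx":0,"ry":0,"rz":0,"jaw":0},
    {"x":-0.5,"y":0,"z":0.1,"rx":0,"ry":0,"rz":0,"jaw":0},
    {"x":-0.3,"y":0,"z":0,"rx":0,"ry":0,"rz":0,"jaw":0},
    {"x":0,"y":0,"z":0,"rx":0,"ry":0,"rz":0,"jaw":0}
  ]
}}

```text
clock: 13.1
tool_pos: [0.5566, -0.061, 0.0366]
eef_rot: [-0.004, 1.0, 0.0, 0.0]
contact_force: [-0.1, 0.8, -0.2]
opening: 0.012
finger_force: 0.0
```

Request:
{"api": "send_rows", "payload": {
  "motion": [
    {"x":0,"y":0,"z":0,"rx":0,"ry":0,"rz":0,"jaw":0},
    {"x":0,"y":0,"z":-3,"rx":0,"ry":0,"rz":0,"jaw":0},
    {"x":0,"y":0,"z":-4,"rx":0,"ry":0,"rz":0,"jaw":0},
    {"x":2.5,"y":5,"z":-3,"rx":0,"ry":0,"rz":0,"jaw":0},
    {"x":2.5,"y":4.9,"z":0,"rx":0,"ry":0,"rz":0,"jaw":0}
  ]
}}

```text
clock: 13.6
tool_pos: [0.5155, 0.0218, 0.1331]
eef_rot: [-0.001, 1.0, 0.0, 0.004]
contact_force: [0.8, 1.4, 0.1]
opening: 0.007
finger_force: 0.0
```

Run:
```python
from h import *
s=snapshot("scene"); i=s["img"][:,:,::-1]; cv2.imwrite("pics/sc5.png",i)
b=cv2.imread("pics/scene0.png"); d=np.abs(i.astype(int)-b).sum(2)
f=lambda x,y,z:np.round(proj(s,(x,y,z))).astype(int)
for n,y in ((1,.237),(2,.138),(3,.038),(4,-.061)):
  for x,z in ((.495,.034),(.545,.028)):   # lying leaf spots: robot side / bin side
    u,v=f(x,y,z); print(n,x,(u,v),"now",i[v-1:v+2,u-1:u+2].reshape(-1,3).mean(0).round(),"then",b[v-1:v+2,u-1:u+2].reshape(-1,3).mean(0).round())
print(get_state()["tool_pos"],get_state()["clock"])
```

```text
1 0.495 (np.int64(344), np.int64(244)) now [190. 200. 209.] then [188. 198. 207.]
1 0.545 (np.int64(327), np.int64(245)) now [165. 169. 180.] then [163. 167. 179.]
2 0.495 (np.int64(344), np.int64(224)) now [ 90. 110. 133.] then [118. 144. 167.]
2 0.545 (np.int64(327), np.int64(226)) now [86. 89. 95.] then [86. 89. 95.]
3 0.495 (np.int64(343), np.int64(207)) now [122. 128. 135.] then [187. 197. 207.]
3 0.545 (np.int64(328), np.int64(208)) now [129. 147. 163.] then [150. 168. 186.]
4 0.495 (np.int64(343), np.int64(192)) now [144. 173. 193.] then [186. 196. 205.]
4 0.545 (np.int64(328), np.int64(193)) now [ 90.  94. 101.] then [152. 163. 179.]
[0.50914882 0.03357935 0.13234725] 13.65
```

Tag 4 has flipped: the disc is dark on the bin side and the white leaf is gone from the robot side. I'll do the same at tag 3.

Request:
{"api": "send_rows", "payload": {
  "motion": [
    {"x":0.4,"y":0.3,"z":0,"rx":0,"ry":0,"rz":0,"jaw":0},
    {"x":0,"y":0,"z":2,"rx":0,"ry":0,"rz":0,"jaw":0},
    {"x":0,"y":0,"z":3,"rx":0,"ry":0,"rz":0,"jaw":0},
    {"x":0,"y":0,"z":2,"rx":0,"ry":0,"rz":0,"jaw":0},
    {"x":0,"y":0,"z":1,"rx":0,"ry":0,"rz":0,"jaw":0}
  ]
}}

```text
clock: 14.15
tool_pos: [0.5081, 0.0238, 0.0484]
eef_rot: [-0.003, 1.0, -0.001, -0.001]
contact_force: [-0.5, -0.6, 0.0]
opening: 0.005
finger_force: 0.0
```

Request:
{"api": "send_rows", "payload": {
  "motion": [
    {"x":0,"y":0,"z":0.4,"rx":0,"ry":0,"rz":0,"jaw":0},
    {"x":0,"y":0,"z":0.3,"rx":0,"ry":0,"rz":0,"jaw":0},
    {"x":-0.4,"y":0,"z":0.2,"rx":0,"ry":0,"rz":0,"jaw":0},
    {"x":-0.6,"y":0,"z":0,"rx":0,"ry":0,"rz":0,"jaw":0},
    {"x":-0.6,"y":0,"z":0,"rx":0,"ry":0,"rz":0,"jaw":0}
  ]
}}

```text
clock: 14.65
tool_pos: [0.5261, 0.0255, 0.0418]
eef_rot: [-0.004, 1.0, 0.0, 0.001]
contact_force: [0.0, -0.2, -0.6]
opening: 0.004
finger_force: 0.1
```

Request:
{"api": "send_rows", "payload": {
  "motion": [
    {"x":-0.6,"y":0.2,"z":0.1,"rx":0,"ry":0,"rz":0,"jaw":0},
    {"x":-0.6,"y":0.2,"z":0.1,"rx":0,"ry":0,"rz":0,"jaw":0},
    {"x":-0.6,"y":0.2,"z":0.1,"rx":0,"ry":0,"rz":0,"jaw":0},
    {"x":-0.6,"y":0.2,"z":0.1,"rx":0,"ry":0,"rz":0,"jaw":0},
    {"x":-0.5,"y":0,"z":0.1,"rx":0,"ry":0,"rz":0,"jaw":0}
  ]
}}

```text
clock: 15.15
tool_pos: [0.5547, 0.0344, 0.0362]
eef_rot: [-0.004, 1.0, 0.0, 0.0]
contact_force: [1.0, -0.0, -1.1]
opening: 0.006
finger_force: 0.0
```

Request:
{"api": "send_rows", "payload": {
  "motion": [
    {"x":-0.3,"y":0,"z":0,"rx":0,"ry":0,"rz":0,"jaw":0},
    {"x":0,"y":0,"z":0,"rx":0,"ry":0,"rz":0,"jaw":0},
    {"x":0,"y":0,"z":-3,"rx":0,"ry":0,"rz":0,"jaw":0},
    {"x":0,"y":0,"z":-4,"rx":0,"ry":0,"rz":0,"jaw":0},
    {"x":0,"y":0,"z":-3,"rx":0,"ry":0,"rz":0,"jaw":0}
  ]
}}

```text
clock: 15.65
tool_pos: [0.5568, 0.0338, 0.1379]
eef_rot: [-0.004, 1.0, 0.0, 0.0]
contact_force: [0.6, -0.0, -0.2]
opening: 0.007
finger_force: 0.0
```

Request:
{"api": "send_rows", "payload": {
  "motion": [
    {"x":0.2,"y":3.5,"z":0,"rx":0,"ry":0,"rz":0,"jaw":0},
    {"x":0.2,"y":3.5,"z":0,"rx":0,"ry":0,"rz":0,"jaw":0},
    {"x":0,"y":3.4,"z":0,"rx":0,"ry":0,"rz":0,"jaw":0},
    {"x":0,"y":0,"z":0,"rx":0,"ry":0,"rz":0,"jaw":0},
    {"x":0,"y":0,"z":3,"rx":0,"ry":0,"rz":0,"jaw":0}
  ]
}}

```text
clock: 16.15
tool_pos: [0.5544, 0.1399, 0.1089]
eef_rot: [-0.005, 1.0, 0.001, 0.003]
contact_force: [1.9, -0.5, -0.9]
opening: 0.008
finger_force: 0.0
```

Request:
{"api": "send_rows", "payload": {
  "motion": [
    {"x":0,"y":0,"z":2,"rx":0,"ry":0,"rz":0,"jaw":0},
    {"x":0,"y":0,"z":2,"rx":0,"ry":0,"rz":0,"jaw":0},
    {"x":0,"y":0,"z":1.5,"rx":0,"ry":0,"rz":0,"jaw":0},
    {"x":0,"y":0,"z":0.5,"rx":0,"ry":0,"rz":0,"jaw":0},
    {"x":0,"y":0,"z":0,"rx":0,"ry":0,"rz":0,"jaw":0}
  ]
}}

```text
clock: 16.65
tool_pos: [0.5516, 0.137, 0.0458]
eef_rot: [-0.004, 1.0, -0.0, -0.001]
contact_force: [0.9, -1.1, 0.7]
opening: 0.007
finger_force: 0.0
```

Request:
{"api": "send_rows", "payload": {
  "motion": [
    {"x":0.6,"y":0,"z":0.1,"rx":0,"ry":0,"rz":0,"jaw":0},
    {"x":0.7,"y":0,"z":0.1,"rx":0,"ry":0,"rz":0,"jaw":0},
    {"x":0.7,"y":0,"z":0.1,"rx":0,"ry":0,"rz":0,"jaw":0},
    {"x":0.7,"y":0,"z":0.1,"rx":0,"ry":0,"rz":0,"jaw":0},
    {"x":0.7,"y":0,"z":0.1,"rx":0,"ry":0,"rz":0,"jaw":0}
  ]
}}

```text
clock: 17.15
tool_pos: [0.5175, 0.1376, 0.0415]
eef_rot: [-0.004, 1.0, 0.0, 0.0]
contact_force: [0.2, -0.4, -0.6]
opening: 0.006
finger_force: 0.1
```

Request:
{"api": "send_rows", "payload": {
  "motion": [
    {"x":0.7,"y":0,"z":0.1,"rx":0,"ry":0,"rz":0,"jaw":0},
    {"x":0.7,"y":0,"z":0.1,"rx":0,"ry":0,"rz":0,"jaw":0},
    {"x":0.7,"y":0,"z":0.1,"rx":0,"ry":0,"rz":0,"jaw":0},
    {"x":0.7,"y":0,"z":0.1,"rx":0,"ry":0,"rz":0,"jaw":0},
    {"x":0.5,"y":0,"z":0,"rx":0,"ry":0,"rz":0,"jaw":0}
  ]
}}

```text
clock: 17.65
tool_pos: [0.4842, 0.1372, 0.0371]
eef_rot: [-0.004, 1.0, -0.0, -0.0]
contact_force: [-0.1, -0.2, -0.3]
opening: 0.005
finger_force: 0.0
```

Request:
{"api": "send_rows", "payload": {
  "motion": [
    {"x":0,"y":0,"z":0,"rx":0,"ry":0,"rz":0,"jaw":0},
    {"x":0,"y":0,"z":-3,"rx":0,"ry":0,"rz":0,"jaw":0},
    {"x":0,"y":0,"z":-4,"rx":0,"ry":0,"rz":0,"jaw":0},
    {"x":0,"y":0,"z":-4,"rx":0,"ry":0,"rz":0,"jaw":0},
    {"x":0,"y":4,"z":-4,"rx":0,"ry":0,"rz":0,"jaw":0}
  ]
}}

```text
clock: 18.15
tool_pos: [0.4855, 0.1669, 0.1841]
eef_rot: [0.0, 1.0, -0.002, -0.0]
contact_force: [1.3, 0.8, -0.6]
opening: 0.003
finger_force: 0.0
```

Request:
{"api": "send_rows", "payload": {
  "motion": [
    {"x":2,"y":5,"z":0,"rx":0,"ry":0,"rz":0,"jaw":0},
    {"x":2,"y":5,"z":0,"rx":0,"ry":0,"rz":0,"jaw":0},
    {"x":2,"y":5,"z":0,"rx":0,"ry":0,"rz":0,"jaw":0},
    {"x":2,"y":5,"z":0,"rx":0,"ry":0,"rz":0,"jaw":0},
    {"x":0,"y":0,"z":0,"rx":0,"ry":0,"rz":0,"jaw":0}
  ]
}}

```text
clock: 18.65
tool_pos: [0.4043, 0.3672, 0.1835]
eef_rot: [-0.01, 1.0, 0.004, -0.001]
contact_force: [-0.9, -0.2, -0.8]
opening: 0.008
finger_force: 0.0
```

Run:
```python
from h import *
s=snapshot("top"); cv2.imwrite("pics/t6.png",cv2.resize(np.ascontiguousarray(s["img"][130:240,240:400,::-1]),None,fx=5,fy=5,interpolation=cv2.INTER_CUBIC))
t=get_state(); print(t["clock"],t["tool_pos"])
```

```text
18.7 [0.40665548 0.36224832 0.1829718 ]
```

View pics/t6.png

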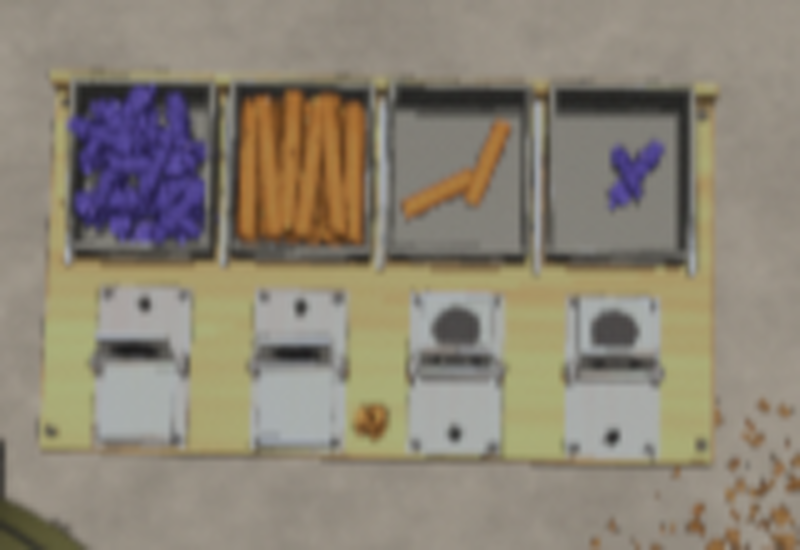

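All tags now read correctly. At crop (145, 400) and (300, 400) the plain leaves lie towards the robot, so the disc stands at the full bins. At (455, 325) and (612, 328) the disc leaves lie towards the bins, so the ring stands at the low bins. The bins and offcut haven't moved.

```bash
python3 -c "
from plant import *
print(finish_job())"
```

```text
the job is handed in; nothing more can be done
None
```

I flipped tags 2, 3 and 4 (counted from the left) and left tag 1 as it was; the last picture shows discs standing at both full bins, rings at both nearly empty ones, and the bins and offcut unmoved. The job is handed in, but no verdict came back.

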